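# Flip the hex key and lever the slab clamp tight

### The arm

A 6-joint arm with a two-finger parallel gripper is mounted at the origin on the work surface; the furniture and walls round the work are solid. World frame = base frame: x ahead of the robot, y to its left, z up, the work surface at z = 0. Lengths are in m, angles in rad, forces in N, time in s.
With the tool pointing down it reaches from about 0.225 to 0.725 m from the base axis. Payload 3.1 kg.
Tool frame: the origin (TCP) lies at the very end of the fingers, on their centre line; the grasp point (between the pads) lies 19 mm behind it; z points along the fingers, y is the line along which they close (so a half turn about z gives the same grasp; the last joint's range is limited). The gripper opens to 85 mm and grips with 20 to 120 N. Pads are 22 mm wide; open, the fingers measure 114 mm over their backs; the gripper's body (76 mm by 85 mm) begins 54 mm behind the grasp point. The pads swing forward as they close: fully open they stand 13 mm farther back than shut.
Start: joints at [1.085, 0.048, 0.099, 1.622, 0, 1.443], TCP at [0.184, 0.492, 0.198] pointing down, gripper open.
Joint ranges: [-2.91, 2.91], [-0.99, 1.94], [-1.21, 1.42], [-2.12, 2.29], [-1.49, 1.47], [-3.14, 3.14]. Speed limits (rad/s): [2.79, 2.79, 3.14, 3.14, 3.14, 3.14].

### API

Orientations are given as a 3x3 rotation matrix whose columns are the frame's x, y, z axes.
In Python, from cell import r gives the robot as it stands. The module is installed in compiled form; this text tells all that it offers. Calls block until the motion is done:
- r.move_to(position, orientation): joint-space move of the TCP to a pose.
- r.move_straight(position, max_speed=0.15, attitude=None, force_limit=None): straight line of the TCP; attitude=None keeps the orientation; max_speed is the mean speed in m/s. With force_limit (N) it stops when the force on the tool has changed by that much, and returns True; else False.
- r.goto_joints(angles): joint-space move.
- r.grip(opening, squeeze=None): opening from 0.0 (shut) to 1.0 (fully open); squeeze is the grip in N (None keeps the last); returns when the fingers have stopped.
- r.wait(seconds).
- r.ik(position, orientation): joint angles nearest the present ones, or None.
- r.observe(): the state.
- r.capture(name): name is "side" or "top" or "wrist"; returns a dict with "image" (384x512x3 uint8, red, green, blue), "K" (3x3 intrinsics, pixels), "extrinsics" (4x4, takes a point from camera to world coordinates). Camera axes: x right, y down, z forward; pixel columns grow to the right and rows downward; lengths in m; the calibration is good to about 2 mm. The wrist camera is an equidistant fisheye: a pixel r from the principal point sees the ray r / f radians off the axis. A picture is of the moment at which its call begins. There is no depth.
A pose or a line that the arm cannot do raises r.Unreachable and nothing moves.
- r.job_done(): hands the job in; it is judged then, once.
The state is a dict: "time": time; "q": joint angles; "joint_vel": joint speeds; "effort": joint torques, N m; "tool_pos": TCP position; "eef_rot": TCP orientation; "contact_force": force on the tool from outside, world axes, zero at the start; "torque": the same for the moment, N m; "width": opening from 0.0 (shut) to 1.0 (fully open); "gripper_force": force on a finger pad.
Only numpy, scipy, OpenCV 4.12 (cv2) and the standard library are available. Lean on these libraries where they do the work, as an engineer would, in place of code of your own. Each camera call takes 0.05 s, during which the arm holds its last target. There are 200 camera calls.

### The job

The clamp screw that holds the agate slab on its sloping display stand has only been run down finger-tight, and the big L-shaped hex key still stands in it on its long arm. Pull the key out, flip it so that its short arm sits fully home in the screw, then use the long arm as a lever to turn the stiff screw clockwise (seen from above) until it comes up tight against its stop. Leave the key seated in the screw by its short arm, and do not touch the polished slab or push the torch, calculator, tape roll or loupe out of place.

Things in the scene. Friction and masses are not known exactly. Their poses are not given: they have to be found in the camera images.
- stand: Fixed oak lectern-like display stand, 175 x 150 x about 105 mm. Origin: centre of its underside, on the table (z = 0). Own axes: +x downhill, +y across, +z up. Its bed slopes down 20 degrees along +x, so the screw's axis, square to the bed, is (sin 20, 0, cos 20) in this frame. A steel strap, 36 mm wide, at the bed's upper end clamps the slab's edge; the screw goes through it.
- agate_slab: Polished banded agate slab, brown, rust and cream, about 110 x 120 x 12 mm, fixed on the bed below the strap. Origin: middle of the bed's upper face (0, 0, 64 mm in the stand's frame), z square to the bed. Its slightly domed polished face is 12 to 14 mm over the bed; the screw's head ends 48 mm over the bed. Must not be touched.
- socket_floor (a point): Centre of the floor of the hexagonal socket in the clamp screw's round dark steel head (32 mm across, 22 mm high). z: the screw's axis, pointing out of the socket; it turns with the screw. The socket is 18 mm across flats and 20 mm deep.
- socket_mouth (a point): Centre of the socket's mouth, in the plane of the head's top, 20 mm out along the axis from socket_floor. With the screw at 0, two of the six flats face the stand's +y and -y.
- clamp_screw (a joint): Angle of the clamp screw, rad: 0 finger-tight (start), growing clockwise seen from above; hard stop (tight) at 1.25. It needs about 0.8 N m at first, rising to 1.2 N m at the stop, and stays where it is left. The key has 0.1 to 0.25 rad of play before it bites and slips in the socket above about 2 N m.
- hex_key: Loose dark grey steel L-shaped hex key, 17 mm across flats, about 0.4 kg. Origin: where its arms' centre lines would cross at the bend (bend radius 21 mm). Long arm along own +x to 160 mm, short arm along own -z to 65 mm. On both arms and the bend two flats, 17 mm apart, face own +y and -y. Starts upright, long arm in the socket, leaning about 4 degrees more than the screw (play).
- short_tip (a point): Centre of the end face of the key's short arm (0, 0, -65 mm in the key's frame), which at the start sticks out at the top towards the stand's +x. Flipped, the short arm fits the socket at any multiple of 60 degrees about the screw; let go, it stays in, the long arm drooping about 5 degrees.
- long_tip (a point): Centre of the end face of the key's long arm (160 mm, 0, 0 in the key's frame), on the socket's floor at the start.
- torch: Black pocket torch lying on the table, 113 mm long, 26 mm thick, bystander.
- calculator: Grey desk calculator lying on the table, 138 x 82 x 20 mm, bystander.
- tape_roll: Roll of brown tape, 96 mm across, 48 mm high, bystander.
- loupe: Small folded steel loupe, 25 x 45 x 14 mm, lying on the table, bystander.

How it is judged:
On the way, in this order (a step that is already met when the one before it is completed fails the run):
1. the key is flipped: its short arm sits fully home in the screw's socket, in line with the screw, before the screw has been turned (distance between short_tip and socket_floor below 0.006 m and angle between the z axis of hex_key and the z axis of socket_floor, either way round below 0.2 rad and value of joint clamp_screw below 0.25 rad), for 0.2 s.
2. the screw is levered tight with the short arm still home in it (distance between short_tip and socket_floor below 0.006 m and angle between the z axis of hex_key and the z axis of socket_floor, either way round below 0.2 rad and value of joint clamp_screw above 1.12 rad), for 0.1 s.
At the end, for the whole second after the job is handed in: the screw stands within about 0.13 rad of its stop (1.12 rad or more), and the key rests, let go, with its short arm home in the socket: its end within 6 mm of the socket's floor and its short arm within 0.2 rad of the screw's axis (all of step 2 and linear speed of hex_key below 0.02 m/s); the robot touches nothing.
It fails at once if the polished slab is touched with more than 2 N (contact force between agate_slab and anything else above 2 N).
It fails at once if the torch is pushed more than 25 mm (distance of torch from where it was at the start of the episode above 0.025 m).
It fails at once if the calculator is pushed more than 25 mm (distance of calculator from where it was at the start of the episode above 0.025 m).
It fails at once if the tape roll is pushed more than 25 mm (distance of tape_roll from where it was at the start of the episode above 0.025 m).
It fails at once if the loupe is pushed more than 25 mm (distance of loupe from where it was at the start of the episode above 0.025 m).
It also fails if it takes over 64 s, if anything falls off the work surface, if the arm or the gripper's body presses on something with over 40 N, if the wrist force passes 120 N, or if a joint passes its speed limit or range.

## Working session

There is one attempt and no reset: what is moved stays moved. The work goes in short steps, each a Python script; the robot and the scene stay as the last script left them, time stands still between calls to the robot, and variables do not carry over. Pictures are saved under pics/ and viewed, at most 10 in all, crops included, and the job is handed in when it is done.

```bash
ls; mkdir -p pics; python3 - <<'E'
from cell import r
import cv2, numpy as np
ims=[]
for n in ("side","top"):
    c=r.capture(n); print(n,c["K"].round(1).tolist(),c["extrinsics"].round(4).tolist())
    np.savez(f"{n}0.npz",**c)
    cv2.imwrite(f"pics/{n}0.png",cv2.resize(c["image"][...,::-1],(800,600),interpolation=cv2.INTER_CUBIC))
o=r.observe();print({k:np.round(v,3).tolist() for k,v in o.items()})
E
```

```text
pics
side [[418.1, 0.0, 254.6], [0.0, 418.1, 188.3], [0.0, 0.0, 1.0]] [[0.9028, -0.18, 0.3905, -0.142], [-0.4299, -0.3902, 0.8142, -1.192], [0.0058, -0.903, -0.4297, 0.7795], [0.0, 0.0, 0.0, 1.0]]
top [[354.0, 0.0, 257.8], [0.0, 354.0, 192.4], [0.0, 0.0, 1.0]] [[0.0216, -0.9906, 0.1353, 0.2939], [-0.9998, -0.0213, 0.0033, -0.021], [-0.0004, -0.1353, -0.9908, 1.1064], [0.0, 0.0, 0.0, 1.0]]
{'time': 0.1, 'q': [1.085, 0.049, 0.098, 1.622, -0.0, 1.443], 'joint_vel': [-0.001, -0.0, 0.003, -0.001, -0.002, 0.001], 'effort': [0.002, -33.985, 32.094, 0.016, -0.0, 0.0], 'tool_pos': [0.184, 0.491, 0.196], 'eef_rot': [[-0.937, 0.35, -0.001], [0.35, 0.937, -0.002], [0.0, -0.002, -1.0]], 'contact_force': [-0.996, 1.196, -0.799], 'torque': [0.016, -0.007, 0.033], 'gripper_force': 0.0, 'width': 0.999}
```

View pics/side0.png

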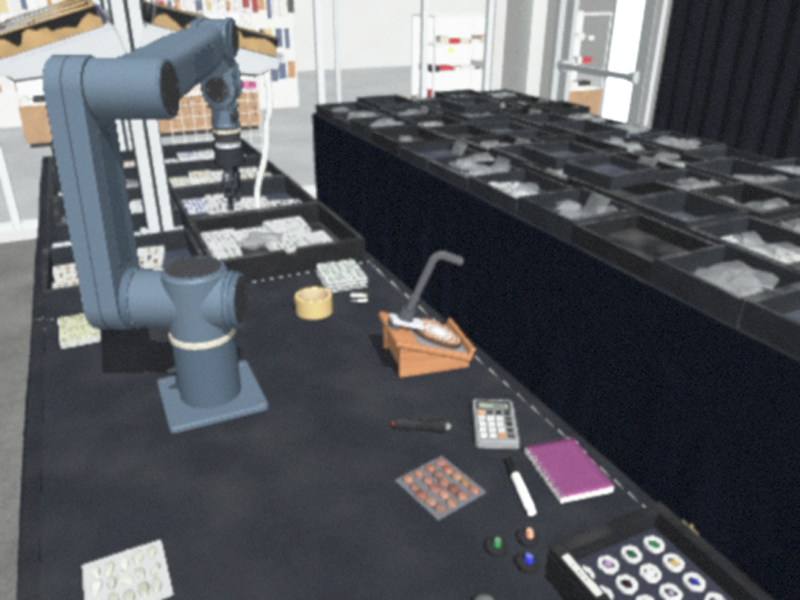

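View pics/top0.png

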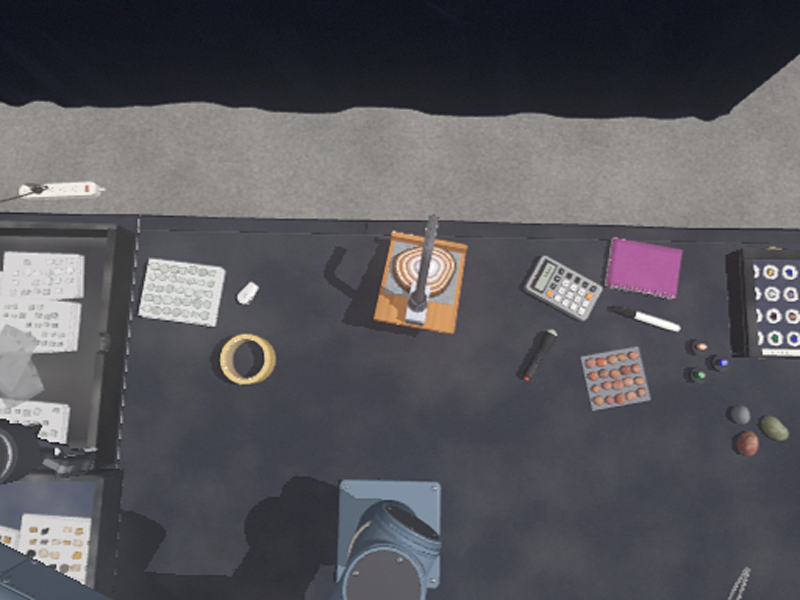

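The side view shows the key at about (430,285) standing in the stand, with the stand near (430,345). The top view shows the screw head near (416,300), the stand centred at about (421,283), and downhill pointing away from the robot. Next I'll get closer wrist views and check reach.

```bash
cat > h.py <<'E'
import numpy as np, cv2
from cell import r
from scipy.spatial.transform import Rotation as Rn
def unit(v): v=np.asarray(v,float); return v/np.linalg.norm(v)
def rot(z,y):            # tool frame from z axis and (approx) y axis
    z=unit(z); y=unit(y-np.dot(y,z)*z); return np.column_stack([np.cross(y,z),y,z])
def ray(c,uv):
    K,E=c["K"],c["extrinsics"]; p=np.array([(uv[0]-K[0,2])/K[0,0],(uv[1]-K[1,2])/K[1,1]])
    if c.get("fish",False):
        th=np.linalg.norm(p); v=np.r_[p/max(th,1e-9)*np.sin(th),np.cos(th)]
    else: v=np.r_[p,1]
    return E[:3,3],unit(E[:3,:3]@v)
def proj(c,P):
    K,E=c["K"],c["extrinsics"]; v=E[:3,:3].T@(np.asarray(P)-E[:3,3])
    if c.get("fish",False):
        q=np.linalg.norm(v[:2]); th=np.arctan2(q,v[2]); p=v[:2]/q*th
    else: p=v[:2]/v[2]
    return p*[K[0,0],K[1,1]]+K[:2,2]
def tri(rays):
    A=np.zeros((3,3));b=np.zeros(3)
    for o,d in rays:
        M=np.eye(3)-np.outer(d,d);A+=M;b+=M@o
    X=np.linalg.solve(A,b); return X,[np.linalg.norm((np.eye(3)-np.outer(d,d))@(X-o))*1e3 for o,d in rays]
def load(f,fish=False):
    d=dict(np.load(f)); d["fish"]=fish; return d
def snap(n,f):
    c=r.capture(n); np.savez(f,**c); c["fish"]=n=="wrist"; return c
E
python3 - <<'E'
from h import *
def e2R(e,yaw=-0.15):
    f=np.array([np.cos(yaw),np.sin(yaw),0]); l=np.array([-np.sin(yaw),np.cos(yaw),0])
    return rot(np.cos(e)*f+np.sin(e)*np.array([0,0,1]),l)
for z in (.2,.25,.3):
  for e in (20,0,-20,-40,-70,-90,-110):
    R=e2R(np.radians(e)); out=[]
    for x in (.3,.36,.42,.46,.5):
        q=r.ik(np.array([x,-.045,z]),R); out.append(None if q is None else np.round(q,2).tolist())
    print(z,e,[int(o is not None) for o in out], out[2])
r.move_to(np.array([.184,.491,.36]),r.observe()["eef_rot"])
r.move_to(np.array([.27,-.0,.36]),e2R(np.radians(-60)))
c=snap("wrist","w0.npz"); print(c["K"].round(1).tolist(),c["extrinsics"].round(3).tolist())
cv2.imwrite("pics/w0.png",cv2.resize(c["image"][...,::-1],(800,600),interpolation=cv2.INTER_CUBIC)); print(r.observe()["time"])
E
```

```text
0.2 20 [0, 0, 0, 0, 0] None
0.2 0 [0, 0, 0, 0, 0] None
0.2 -20 [0, 0, 0, 0, 0] None
0.2 -40 [0, 0, 0, 0, 0] None
0.2 -70 [0, 1, 1, 1, 1] [-0.31, -0.66, -0.49, 1.39, 0.06, -0.15]
0.2 -90 [1, 1, 1, 1, 1] [-0.27, -0.22, -0.14, 1.64, 0.0, -0.12]
0.2 -110 [1, 1, 1, 1, 1] [-0.24, 0.19, 0.2, 1.93, -0.03, -0.08]
0.25 20 [0, 0, 0, 0, 0] None
0.25 0 [0, 0, 0, 0, 0] None
0.25 -20 [0, 0, 0, 0, 0] None
0.25 -40 [0, 0, 0, 0, 0] None
0.25 -70 [1, 1, 1, 1, 1] [-0.31, -0.62, -0.37, 1.47, 0.06, -0.15]
0.25 -90 [1, 1, 1, 1, 1] [-0.27, -0.2, -0.03, 1.74, 0.0, -0.12]
0.25 -110 [1, 1, 1, 1, 1] [-0.24, 0.2, 0.32, 2.03, -0.03, -0.08]
0.3 20 [0, 0, 0, 0, 0] None
0.3 0 [0, 0, 0, 0, 0] None
0.3 -20 [0, 0, 0, 0, 0] None
0.3 -40 [0, 0, 0, 0, 0] None
0.3 -70 [1, 1, 1, 1, 1] [-0.31, -0.58, -0.25, 1.56, 0.06, -0.15]
0.3 -90 [1, 1, 1, 1, 1] [-0.27, -0.16, 0.11, 1.84, 0.0, -0.12]
0.3 -110 [1, 1, 1, 1, 1] [-0.24, 0.23, 0.46, 2.14, -0.03, -0.08]Traceback (most recent call last):
  File "<stdin>", line 12, in <module>
cell.Unreachable: the arm cannot take that pose within its joint ranges
```

```bash
cat >> h.py <<'E'
def e2R(e,yaw=-0.15,s=1):
    e=np.radians(e); f=np.array([np.cos(yaw),np.sin(yaw),0]); l=np.array([-np.sin(yaw),np.cos(yaw),0])
    return rot(np.cos(e)*f+np.sin(e)*np.array([0,0,1]),s*l)
E
python3 - <<'E'
from h import *
for z in (.18,.22,.26):
  for e in (-45,-50,-55,-60,-65,-75):
    print(z,e,[int(r.ik(np.array([x,-.045,z]),e2R(e)) is not None) for x in (.4,.43,.46,.49,.52)])
for s in (1,-1): print(np.round(r.ik(np.array([.47,-.045,.2]),e2R(-70,s=s)),2))
for p,e in (((.33,-.04,.34),-65),((.30,-.03,.36),-75),((.3,-.03,.3),-80)):
    try: r.move_to(np.array(p),e2R(e)); print("at",p,e); break
    except r.Unreachable: pass
c=snap("wrist","w0.npz"); print(c["K"].round(1).tolist(),c["extrinsics"].round(3).tolist())
cv2.imwrite("pics/w0.png",cv2.resize(c["image"][...,::-1],(800,600),interpolation=cv2.INTER_CUBIC)); print(r.observe()["time"])
E
```

```text
0.18 -45 [0, 0, 0, 0, 1]
0.18 -50 [0, 0, 0, 1, 1]
0.18 -55 [0, 0, 1, 1, 1]
0.18 -60 [1, 1, 1, 1, 1]
0.18 -65 [1, 1, 1, 1, 1]
0.18 -75 [1, 1, 1, 1, 1]
0.22 -45 [0, 0, 0, 0, 1]
0.22 -50 [0, 0, 0, 1, 1]
0.22 -55 [0, 1, 1, 1, 1]
0.22 -60 [1, 1, 1, 1, 1]
0.22 -65 [1, 1, 1, 1, 1]
0.22 -75 [1, 1, 1, 1, 1]
0.26 -45 [0, 0, 0, 0, 1]
0.26 -50 [0, 0, 1, 1, 1]
0.26 -55 [0, 1, 1, 1, 1]
0.26 -60 [1, 1, 1, 1, 1]
0.26 -65 [1, 1, 1, 1, 1]
0.26 -75 [1, 1, 1, 1, 1]
[-0.27 -0.52 -0.41  1.32  0.04 -0.11]
[-0.27 -0.52 -0.41  1.32  0.04  3.03]
at (0.33, -0.04, 0.34) -65
[[297.3, 0.0, 257.8], [0.0, 297.3, 193.9], [0.0, 0.0, 1.0]] [[0.149, 0.734, 0.662, 0.19], [0.989, -0.112, -0.098, -0.019], [0.002, 0.67, -0.743, 0.467], [0.0, 0.0, 0.0, 1.0]]
2.8
```

View pics/w0.png

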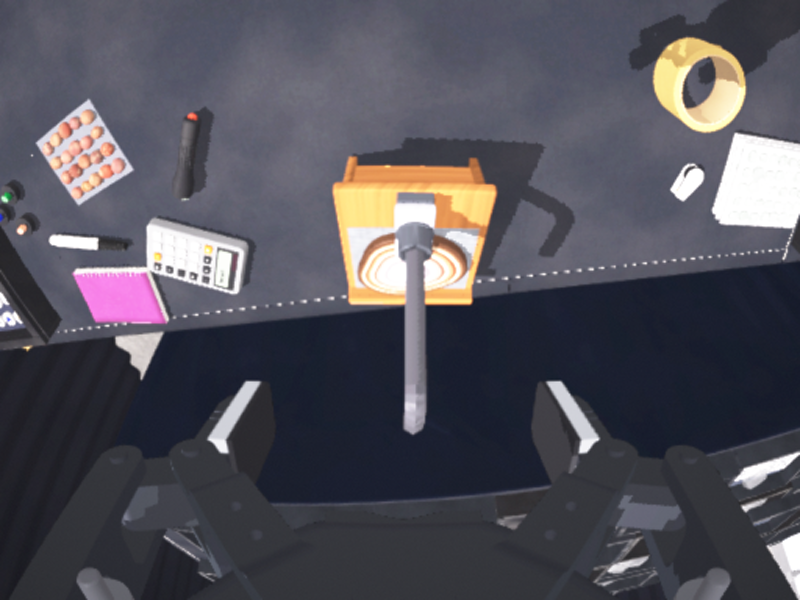

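The wrist view shows the upper end of the stand between (333,184) and (496,184), and its lower end between (350,302) and (474,302). The head is near (415,240), and the key runs from there to its tip at (412,430). I'll take two side-shifted views to triangulate.

```bash
python3 - <<'E'
from h import *
G=np.array([.42,-.045,.12])
tiles=[]
cs=[]
for i,(p,e,yaw) in enumerate((((.33,.09,.33),-70,-.15-.45),((.33,-.17,.33),-70,-.15+.45),((.30,-.04,.26),-80,-.15))):
    try: r.move_to(np.array(p),e2R(e,yaw))
    except r.Unreachable: print("no",p); continue
    c=snap("wrist",f"w{i+1}.npz"); u=proj(c,G); print(i,u.round(1))
    x0,y0=int(u[0])-50,int(u[1])-37; x0=np.clip(x0,0,412);y0=np.clip(y0,0,309)
    t=cv2.resize(c["image"][y0:y0+75,x0:x0+100,::-1],(400,300),interpolation=cv2.INTER_CUBIC); print(x0,y0); tiles.append(t)
c=load("w0.npz",True); u=proj(c,G);print(u); x0,y0=int(u[0])-50,int(u[1])-37; print(x0,y0)
tiles.append(cv2.resize(c["image"][y0:y0+75,x0:x0+100,::-1],(400,300),interpolation=cv2.INTER_CUBIC))
while len(tiles)<4: tiles.append(tiles[0]*0)
cv2.imwrite("pics/crops1.png",np.vstack([np.hstack(tiles[:2]),np.hstack(tiles[2:4])])); print(r.observe()["time"])
E
```

```text
0 [217.  203.1]
167 166
1 [320.7 187.7]
270 150
2 [267.6 243.3]
217 206
[263.08904665 150.41460735]
213 113
6.925
```

View pics/crops1.png

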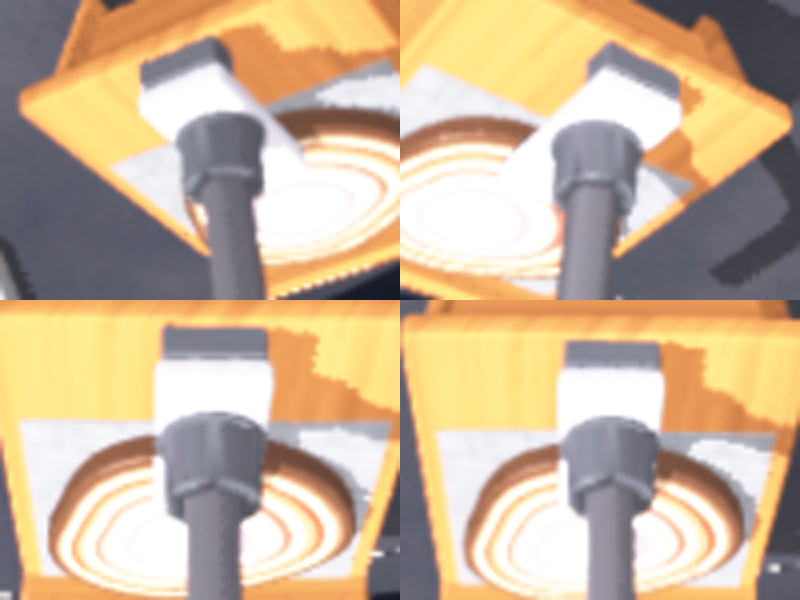

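The tiles show the head under the key in all views: near (220,150) in tile 1, (598,160) in tile 2, (215,455) in tile 3 and (612,460) in tile 4. The upper stand corners are at tile-1 (20,100) and tile-2 (790,125). Next I'll triangulate the corners and the key's axis.

```bash
python3 - <<'E'
from h import *
W=[load(f"w{i}.npz",True) for i in range(4)]
cm=tri([ray(W[0],(213.1,117.8)),ray(W[1],(172,191))]);cp=tri([ray(W[0],(317.4,118)),ray(W[2],(367.5,181))])
print("corners",cm,cp)
f=cp[0]-cm[0]; print("len",np.linalg.norm(f),"yaw",np.degrees(np.arctan2(-f[0],f[1])))
# key axis: row-wise middle of the grey run against the navy cloth
pl=[]; vis=[]
for i,c in enumerate(W):
    im=c["image"].astype(int); mean=im.mean(2)
    m=((im.max(2)-im.min(2)<30)&(mean>60)&(mean<170)&(im[...,2]-im[...,0]<25)).astype(np.uint8)
    n,l,st,ce=cv2.connectedComponentsWithStats(m)
    g=proj(c,[.45,-.045,.2]); 
    pts=[]
    y=int(g[1]); x=g[0]
    for yy in range(y-5,384):
        row=m[yy]; 
        xs=[k for k in range(max(0,int(x)-14),min(512,int(x)+15)) if row[k]]
        if not xs: break
        w=max(xs)-min(xs)
        if 6<=w<=26: x=np.median(xs); pts.append((x,yy,w))
    pts=np.array(pts); print(i,g.round(0),len(pts), pts[::12].round(1).tolist() if len(pts) else None)
    np.save(f"kp{i}.npy",pts)
E
```

```text
corners (array([ 0.37551271, -0.11053945,  0.08704479]), [np.float64(0.999358924280475), np.float64(0.9993589242804858)]) (array([0.39883591, 0.03798409, 0.08973597]), [np.float64(3.314716969486938), np.float64(3.314716969486921)])
len 0.15036774298394942 yaw -8.92448291152322
0 [267. 206.] 77 [[265.5, 200.0, 13.0], [265.5, 212.0, 13.0], [265.5, 224.0, 13.0], [265.5, 236.0, 13.0], [268.5, 248.0, 13.0], [269.0, 260.0, 14.0], [267.0, 272.0, 12.0]]
1 [225. 254.] 57 [[222.5, 248.0, 23.0], [231.5, 270.0, 13.0], [233.0, 282.0, 14.0], [235.0, 294.0, 14.0], [250.5, 306.0, 19.0]]
2 [321. 241.] 66 [[313.5, 237.0, 13.0], [312.0, 249.0, 14.0], [311.0, 261.0, 14.0], [309.0, 273.0, 14.0], [302.0, 285.0, 16.0], [285.5, 297.0, 15.0]]
3 [273. 307.] 29 [[270.5, 302.0, 15.0], [270.5, 314.0, 15.0], [270.5, 326.0, 15.0]]
```

```bash
python3 - <<'E'
from h import *
W=[load(f"w{i}.npz",True) for i in range(4)]
sel={0:(200,240),1:(256,297),2:(238,277),3:(302,330)}
N=[];b=[];
for i,(a,z) in sel.items():
    p=np.load(f"kp{i}.npy"); p=p[(p[:,1]>=a)&(p[:,1]<=z)]
    if i==0: p=p[:34]
    k=np.polyfit(p[:,1],p[:,0],1); res=np.std(p[:,0]-np.polyval(k,p[:,1]))
    D=np.array([ray(W[i],(np.polyval(k,y),y))[1] for y in np.linspace(a,z,15)])
    n=np.linalg.svd(D)[2][2]; o=W[i]["extrinsics"][:3,3]; N.append(n);b.append(n@o); print(i,len(p),k.round(3),res.round(2),n.round(3))
N=np.array(N);b=np.array(b)
d=np.linalg.svd(N)[2][2]; d*=np.sign(d[2]); p0=np.linalg.lstsq(N,b,rcond=None)[0]
print("res mm",(N@p0-b)*1e3)
at=lambda z:p0+d*(z-p0[2])/d[2]
print("dir",d.round(4),"lean",np.degrees(np.arccos(d[2])),"az",np.degrees(np.arctan2(d[1],d[0])))
for z in (.1,.13,.15,.2,.25): print(z,at(z).round(4))
np.savez("key.npz",d=d,p0=p0)
E
```

```text
0 34 [  0.  265.5] 0.0 [0.131 0.991 0.02 ]
1 39 [1.61000e-01 1.87782e+02] 0.28 [-0.527 -0.83   0.18 ]
2 40 [-1.23000e-01  3.42791e+02] 0.26 [-0.331  0.918  0.218]
3 29 [-1.40000e-02  2.74712e+02] 0.49 [0.129 0.991 0.042]
res mm [-0.31753595 -0.13559783  0.124928    0.08828468]
dir [ 0.4129 -0.0754  0.9077] lean 24.81559708738688 az -10.349562872101993
0.1 [ 0.4222 -0.0418  0.1   ]
0.13 [ 0.4358 -0.0442  0.13  ]
0.15 [ 0.4449 -0.0459  0.15  ]
0.2 [ 0.4676 -0.0501  0.2   ]
0.25 [ 0.4904 -0.0542  0.25  ]
```

Key lean is 24.8° (about 24° expected), azimuth −10° against stand yaw −9°, and the corner span is 150.4 mm. These all agree. The key line and the stand model meet at a socket floor near (0.427,−0.043,0.111). Next I'll check the predicted short tip, plan, and move to pre-grasp.

```bash
cat >> h.py <<'E'
YAW=np.radians(-9.6)
F=np.array([np.cos(YAW),np.sin(YAW),0]); L=np.array([-np.sin(YAW),np.cos(YAW),0]); Z=np.array([0,0,1.])
c20,s20=np.cos(np.radians(20)),np.sin(np.radians(20))
N_=s20*F+c20*Z; D_=c20*F-s20*Z            # screw axis, downhill
FLOOR=np.array([.427,-.0426,.111])
ln=np.radians(24.5); KU=np.sin(ln)*F+np.cos(ln)*Z   # key's long arm, upward, at the start
K0=np.column_stack([-KU,np.cross(-(np.cos(ln)*F-np.sin(ln)*Z),-KU),-(np.cos(ln)*F-np.sin(ln)*Z)])
O0=FLOOR+.160*KU
E1=-60
RG=e2R(E1,YAW); AG=RG[:,2]
PG=O0-.060*KU                              # grasp point on long arm
def key_target(ang,up=0.,off=np.zeros(3),tilt=0.):
    """tool pose that puts key's short arm in the socket, long arm ang rad (ccw) from downhill"""
    q=Rn.from_rotvec(ang*N_).as_matrix(); K1=np.column_stack([q@D_,np.cross(N_,q@D_),N_])
    K1=Rn.from_rotvec(tilt*K1[:,1]).as_matrix()@K1
    O1=FLOOR+off+(.065+up)*N_ ; M=K1@K0.T
    return O1+M@(PG+.019*AG-O0), M@RG
E
python3 - <<'E'
from h import *
w=load("w0.npz",True)
for n,p in (("short_tip",O0-.065*K0[:,2]),("O",O0),("mouth",FLOOR+.02*N_)): print(n,p.round(4),(proj(w,p)/.64).round(1))
for a in (60,0,-60):
    for up in (0,.08):
        p,R=key_target(np.radians(a),up); q=r.ik(p,R); print(a,up,p.round(3),R[:,2].round(2),None if q is None else q.round(2))
print(r.ik(PG+.019*AG,RG),r.ik(PG+.019*AG+.07*KU,RG))
r.move_to(PG-.06*AG,RG)
c=snap("wrist","w4.npz")
for n,p in (("short_tip",O0-.065*K0[:,2]),("O",O0),("mouth",FLOOR+.02*N_)): print(n,(proj(c,p)).round(1))
u=proj(c,FLOOR+.02*N_).astype(int); x0,y0=np.clip(u[0]-60,0,392),np.clip(u[1]-30,0,294); print(x0,y0)
a=cv2.resize(c["image"][y0:y0+90,x0:x0+120,::-1],(600,450),interpolation=cv2.INTER_CUBIC)
cv2.imwrite("pics/w4.png",a); print(r.observe()["time"])
E
```

```text
short_tip [ 0.5507 -0.0635  0.2296] [412.3 422.8]
O [ 0.4924 -0.0537  0.2566] [415.4 410.5]
mouth [ 0.4337 -0.0437  0.1298] [414.8 253.5]
60 0 [0.487 0.01  0.145] [ 0.08  0.5  -0.86] [-0.48  0.01 -0.14  1.6   0.5   1.83]
60 0.08 [0.514 0.005 0.221] [ 0.08  0.5  -0.86] [-0.46  0.07  0.07  1.75  0.5   1.85]
0 0 [ 0.51  -0.057  0.133] [ 0.26 -0.04 -0.96] [-0.26 -0.32 -0.39  1.23  0.02  3.05]
0 0.08 [ 0.536 -0.061  0.208] [ 0.26 -0.04 -0.96] [-0.25 -0.23 -0.17  1.36  0.02  3.06]
-60 0 [ 0.466 -0.112  0.145] [-0.09 -0.49 -0.86] [-0.01  0.02 -0.13  1.52 -0.52 -2.01]
-60 0.08 [ 0.493 -0.116  0.221] [-0.09 -0.49 -0.86] [-0.02  0.08  0.08  1.67 -0.52 -2.02]
[-0.29239122 -0.72520203 -0.62727181  1.14850419  0.06229809 -0.10825458] [-0.28136204 -0.60753234 -0.43819665  1.21933912  0.05681301 -0.09866904]
short_tip [258.4 275. ]
O [258.5 270.7]
mouth [258.1 115.6]
198 85
7.5333
```

View pics/w4.png

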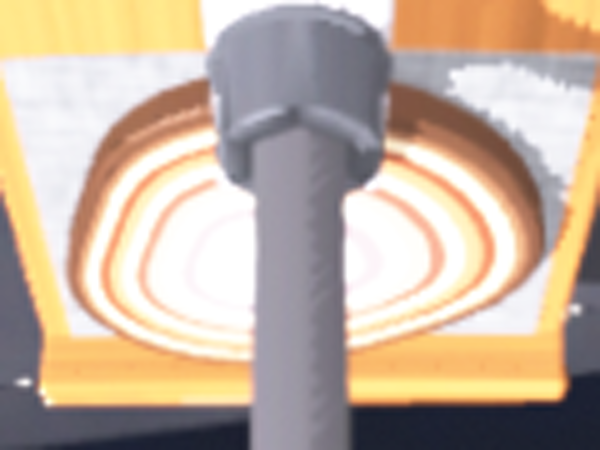

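The close view shows the head's top ellipse centred at about (301,150) in the crop, which is full-frame (258.2,115). The predicted mouth was (258.1,115.6), so the model is confirmed. Now grasp and lift.

```bash
python3 - <<'E'
from h import *
def st(t):
    o=r.observe(); print(t,round(o["time"],2),o["tool_pos"].round(4),o["contact_force"].round(1),o["torque"].round(2),round(o["width"],3),o["gripper_force"].round(0))
print(r.move_straight(PG+.019*AG,.1,force_limit=15)); st("in")
r.grip(0.0,90); st("grip")
s=r.move_straight(PG+.019*AG+.03*KU,.06,force_limit=40); print(s); st("lift30")
s=r.move_straight(PG+.019*AG+.09*KU,.15,force_limit=40); print(s); st("lift90")
c=snap("wrist","w5.npz"); s=snap("side","s5.npz")
a=cv2.resize(c["image"][200:384,140:380,::-1],(720,552),interpolation=cv2.INTER_CUBIC); cv2.imwrite("pics/w5.png",a)
d=.09*KU
for n,p in (("short_tip",O0-.065*K0[:,2]),("O",O0),("long_tip",FLOOR)): print(n,(proj(c,p+d)).round(1),proj(s,p+d).round(1))
E
```

```text
FalseTraceback (most recent call last):
  File "<stdin>", line 4, in <module>
  File "<stdin>", line 3, in st
AttributeError: 'float' object has no attribute 'round'
```

```bash
cat >> h.py <<'E'
def st(t):
    o=r.observe(); print(t,round(o["time"],2),o["tool_pos"].round(4),o["contact_force"].round(1),o["torque"].round(2),round(o["width"],3),round(o["gripper_force"],1)); return o
E
python3 - <<'E'
from h import *
st("in")
r.grip(0.0,90); st("grip")
s=r.move_straight(PG+.019*AG+.03*KU,.06,force_limit=40); print(s); st("lift30")
s=r.move_straight(PG+.019*AG+.09*KU,.15,force_limit=40); print(s); st("lift90")
c=snap("wrist","w5.npz"); s=snap("side","s5.npz")
a=cv2.resize(c["image"][40:384,130:390,::-1],(453,600),interpolation=cv2.INTER_CUBIC)
b=cv2.resize(s["image"][110:260,220:320,::-1],(347,520),interpolation=cv2.INTER_CUBIC); o=np.zeros((600,800,3),np.uint8); o[:,:453]=a; o[:520,453:]=b; cv2.imwrite("pics/w5.png",o)
d=.09*KU
for n,p in (("short_tip",O0-.065*K0[:,2]),("O",O0),("long_tip",FLOOR)): print(n,(proj(c,p+d)).round(1),proj(s,p+d).round(1))
E
```

```text
in 8.47 [ 0.4775 -0.0512  0.1864] [0.2 0.5 0.8] [0.09 0.49 0.01] 0.999 0.0
grip 9.24 [ 0.477  -0.0512  0.1855] [-2.3 -0.3  0.7] [ 0.04  0.81 -0.04] -0.001 3.3
False
lift30 9.89 [ 0.4901 -0.0532  0.2137] [ 0.3 -0.9 -0.3] [0.05 0.51 0.02] 0.002 0.0
False
lift90 10.44 [ 0.5135 -0.0572  0.2666] [-0.9 -0.  -0.4] [ 0.06  0.52 -0.01] -0.001 0.0
short_tip [257.5 328.9] [306.4 144.5]
O [257.5 343.4] [290.1 138.3]
long_tip [257.1  97.3] [269.9 180.8]
```

View pics/w5.png

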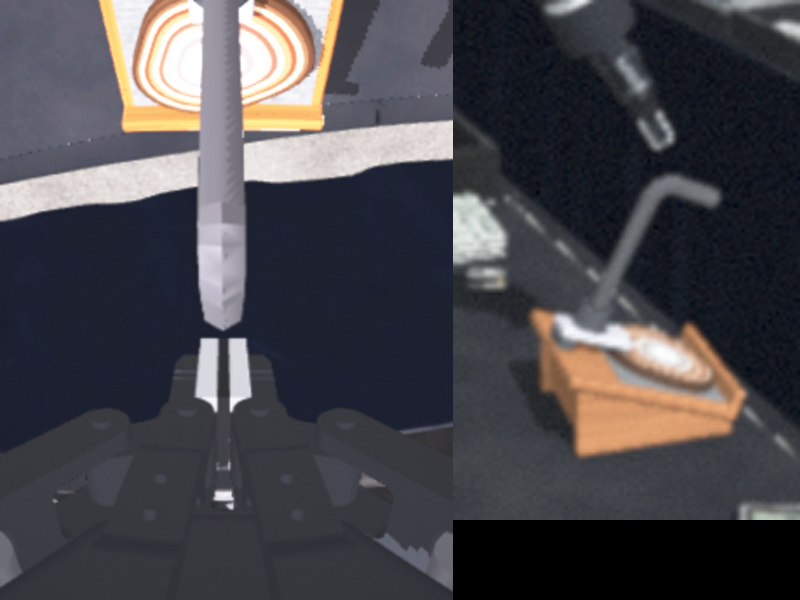

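The fingers closed empty. In the wrist half, the key passes beyond the shut fingertips at about (222,330). In the side half, the key still stands with its bend at crop (665,180). I'll compare the prediction with the side view and re-triangulate using these images.

```bash
python3 - <<'E'
from h import *
s=load("s5.npz"); s0=load("side0.npz")
for n,p in (("short_tip",O0-.065*K0[:,2]),("O",O0),("PG",PG),("floor",FLOOR),("mouth",FLOOR+.02*N_)): 
    u=proj(s,p); print(n,u.round(1),"crop",[round(453+(u[0]-220)*3.47),round((u[1]-110)*3.467)])
o=r.observe(); u=proj(s,o["tool_pos"]); print("tcp",u.round(1),[round(453+(u[0]-220)*3.47),round((u[1]-110)*3.467)])
c=load("w5.npz",True); u=proj(c,o["tool_pos"]); print("tcp in wrist crop",(u-[130,40])*1.744)
print("tool z",o["eef_rot"][:,2],"cam",c["extrinsics"].round(3).tolist())
E
```

```text
short_tip [294.8 168.2] crop [713, 202]
O [278.6 162.5] crop [656, 182]
PG [271.2 178.2] crop [630, 237]
floor [259.1 203.6] crop [589, 324]
mouth [261.1 198.5] crop [596, 307]
tcp [284.6 159.5] [677, 172]
tcp in wrist crop [222.33469223 319.61351716]
tool z [ 0.49043641 -0.08263591 -0.86755025] cam [[0.167, 0.673, 0.721, 0.364], [0.986, -0.115, -0.121, -0.032], [0.002, 0.731, -0.682, 0.381], [0.0, 0.0, 0.0, 1.0]]
```

```bash
python3 - <<'E'
from h import *
s=load("s5.npz"); c=load("w5.npz",True); o=r.observe(); a=o["eef_rot"][:,2]; p=o["tool_pos"]
for t in (0,.01,.015,.02,.025,.03,.04): 
    u=proj(s,p-t*a); v=proj(c,p-t*a); print(t,[round(453+(u[0]-220)*3.47),round((u[1]-110)*3.467)],((v-[130,40])*1.744).round(0))
im=s["image"][110:180,260:310].astype(int).mean(2); 
b=cv2.resize(s["image"][110:180,255:315,::-1],(600,700)); b=b[:600]
for k,t in enumerate((0,.019)):
    u=proj(s,p-t*a); cv2.circle(b,(int((u[0]-255)*10+5),int((u[1]-110)*10+5)),6,(0,0,255) if k==0 else (0,255,0),2)
cw=cv2.resize(c["image"][210:260,240:280,::-1],(200,250),interpolation=cv2.INTER_NEAREST); b=np.hstack([b,np.zeros((600,200,3),np.uint8)]); b[:250,600:]=cw
cv2.imwrite("pics/s5.png",b)
E
```

```text
0 [677, 172] [222. 320.]
0.01 [673, 164] [222. 331.]
0.015 [670, 160] [222. 337.]
0.02 [668, 156] [222. 343.]
0.025 [666, 152] [222. 350.]
0.03 [663, 148] [222. 357.]
0.04 [659, 140] [222. 372.]
```

View pics/s5.png

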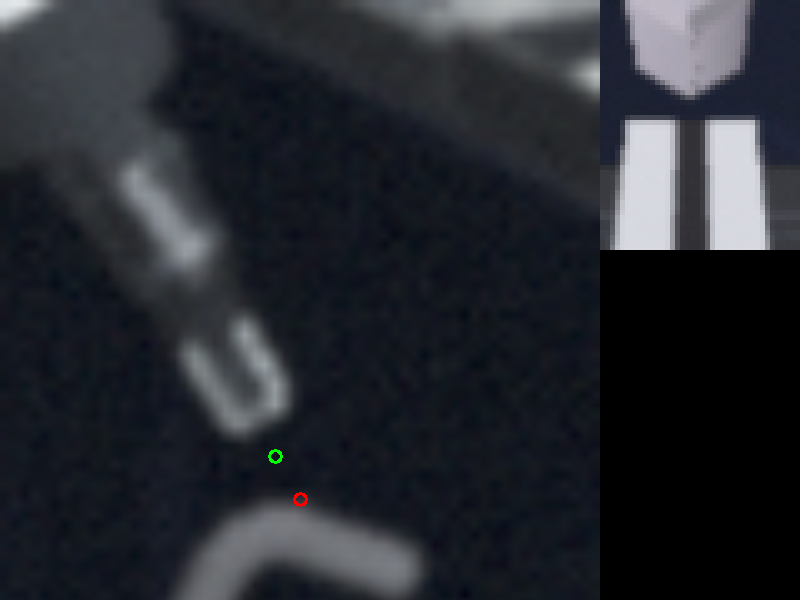

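The side view shows the shut finger ends about 30 mm short of the reported TCP, consistent with the empty close. I'll check this with the wrist picture and regrasp deeper.

```bash
python3 - <<'E'
from h import *
c=load("w5.npz",True); o=r.observe(); Rt=o["eef_rot"]; a=Rt[:,2]; p=o["tool_pos"]
cs=np.sign((c["extrinsics"][:3,3]-p)@Rt[:,0])
for t in (.0,.01,.015,.02,.025,.03,.035): print(t,proj(c,p-t*a+cs*.011*Rt[:,0]).round(1),"seen row 234")
T=.048
r.move_straight(p-.06*a,.2); r.grip(1.0)
r.move_straight(PG-.05*AG,.2); 
print(r.move_straight(PG+T*AG,.12,force_limit=12)); st("in")
r.grip(0.0,90); o=st("grip")
E
```

```text
0.0 [257.5 207.1] seen row 234
0.01 [257.5 212.7] seen row 234
0.015 [257.5 215.8] seen row 234
0.02 [257.5 219. ] seen row 234
0.025 [257.5 222.4] seen row 234
0.03 [257.5 226. ] seen row 234
0.035 [257.5 229.9] seen row 234
False
in 13.3 [ 0.4921 -0.0536  0.1616] [ 0.3  0.6 -0.2] [0.04 0.51 0.05] 0.998 0.0
grip 13.94 [ 0.4916 -0.0541  0.1609] [-0.9 -1.6  1.7] [-0.32  0.64 -0.  ] 0.174 87.8
```

```bash
python3 - <<'E'
from h import *
T=.048
print(r.move_straight(PG+T*AG+.03*KU,.06,force_limit=40)); st("lift30")
print(r.move_straight(PG+T*AG+.09*KU,.15,force_limit=40)); st("lift90")
c=snap("wrist","w6.npz"); s=snap("side","s6.npz")
a=cv2.resize(c["image"][40:384,130:390,::-1],(453,600),interpolation=cv2.INTER_CUBIC)
b=cv2.resize(s["image"][110:260,220:320,::-1],(347,520),interpolation=cv2.INTER_CUBIC); o=np.zeros((600,800,3),np.uint8); o[:,:453]=a; o[:520,453:]=b
d=.09*KU
for n,p in (("short_tip",O0-.065*K0[:,2]),("O",O0),("long_tip",FLOOR)):
    u=proj(s,p+d); v=proj(c,p+d); print(n,v.round(1),((v-[130,40])*1.744).round(0),u.round(1),[round(453+(u[0]-220)*3.47),round((u[1]-110)*3.467)])
cv2.imwrite("pics/w6.png",o)
E
```

```text
False
lift30 14.59 [ 0.5043 -0.0553  0.1888] [-0.5  0.1 -4. ] [0.17 0.95 0.04] 0.178 89.2
False
lift90 15.14 [ 0.5277 -0.0595  0.2414] [ 0.1 -0.2 -3.6] [0.18 0.98 0.03] 0.176 89.3
short_tip [257.5 356.1] [222. 551.] [306.4 144.5] [753, 120]
O [257.4 383.6] [222. 599.] [290.1 138.3] [696, 98]
long_tip [256.9  96.3] [221.  98.] [269.9 180.8] [626, 246]
```

View pics/w6.png

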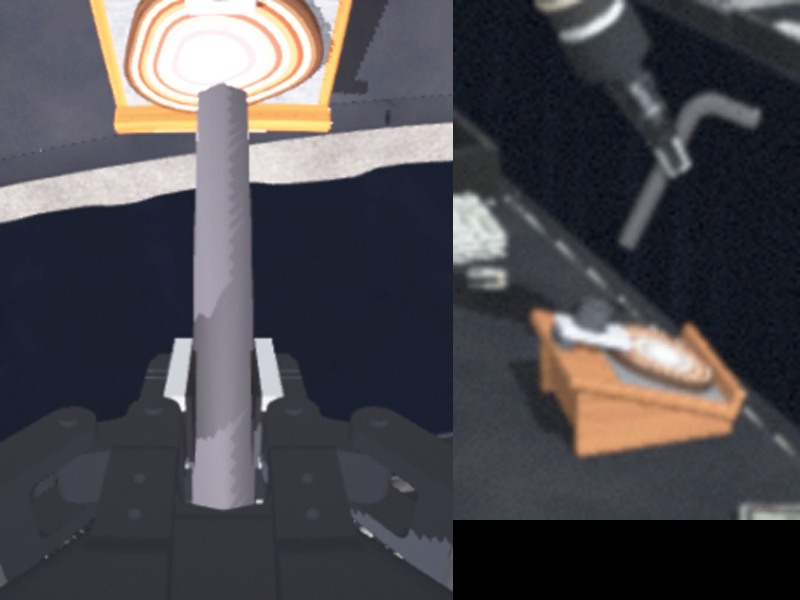

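The key is held with no slip: the long end is at side-crop (628,243) against a predicted (626,246), and the short end at (757,117) against (753,120). Now flip it and go above the socket.

```bash
sed -i 's/O1+M@(PG+.019\*AG-O0)/O1+M@(PG+.048*AG-O0)/' h.py; python3 - <<'E'
from h import *
A=np.radians(60)
for up in (0,.03,.06,.14,.18):
    p,R=key_target(A,up); q=r.ik(p,R); print(up,p.round(3),None if q is None else q.round(2))
o=r.observe(); p=o["tool_pos"].copy(); p1=p+[-.03,.02,.1]
r.move_straight(p1,.25); st("up")
p,R=key_target(A,.16)
q=r.ik(p,R); print(q.round(2))
r.move_to(p,R); st("flipped")
p,R=key_target(A,.04); r.move_straight(p,.15,attitude=R,force_limit=15); st("above")
c=snap("wrist","w7.npz"); s=snap("side","s7.npz"); t=snap("top","t7.npz")
b=s["image"][140:240,210:330,::-1]; b=cv2.resize(b,(600,500),interpolation=cv2.INTER_CUBIC); w=cv2.resize(c["image"][:,:,::-1],(200,150),interpolation=cv2.INTER_AREA)
tt=cv2.resize(t["image"][150:220,230:310,::-1],(200,175),interpolation=cv2.INTER_CUBIC)
o=np.zeros((500,800,3),np.uint8);o[:,:600]=b;o[:150,600:]=w;o[150:325,600:]=tt; cv2.imwrite("pics/s7.png",o)
for n,P in (("tip",FLOOR+.04*N_),("bend",FLOOR+.105*N_),("mouth",FLOOR+.02*N_)): print(n,((proj(s,P)-[210,140])*5).round(0))
E
```

```text
0 [0.489 0.024 0.12 ] [-0.45  0.   -0.2   1.54  0.5   1.86]
0.03 [0.499 0.022 0.149] [-0.45  0.02 -0.12  1.59  0.5   1.87]
0.06 [0.509 0.021 0.177] [-0.44  0.04 -0.05  1.64  0.5   1.88]
0.14 [0.536 0.016 0.252] [-0.43  0.12  0.18  1.79  0.51  1.89]
0.18 [0.55  0.014 0.289] [-0.42  0.17  0.31  1.87  0.51  1.9 ]
up 15.81 [ 0.4965 -0.0392  0.3386] [-0.5 -0.1 -5.3] [ 0.19  1.02 -0.03] 0.179 89.3
[-0.42  0.14  0.25  1.83  0.51  1.9 ]
flipped 17.52 [0.5431 0.0148 0.2703] [-0.2  0.3 -4.3] [-0.96  0.17 -0.01] 0.18 89.3
above 18.47 [0.5035 0.0216 0.1591] [ 0.3  0.  -4.2] [-0.99  0.15 -0.05] 0.174 89.2
tip [265. 267.]
bend [298. 182.]
mouth [255. 292.]
```

View pics/s7.png

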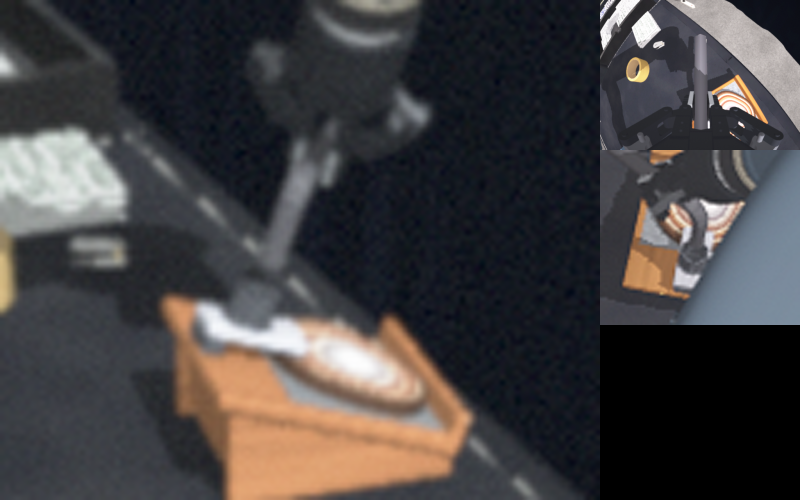

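The short arm's end at (272,268) hangs just above the screw head at (252,295), in line with it. Now insert with force limits and a small search.

```bash
cat > ins.py <<'E'
from h import *
A=np.radians(60)
def up_now():
    p,R=key_target(A,0); return (r.observe()["tool_pos"]-p)@N_
offs=[(0,0)]+[(1.3*np.cos(k),1.3*np.sin(k)) for k in np.arange(6)*np.pi/3]+[(2.4*np.cos(k),2.4*np.sin(k)) for k in np.arange(8)*np.pi/4]
t0=r.observe()["time"]
for d,l in offs:
    off=(d*D_+l*L)*1e-3
    p,R=key_target(A,.024,off); r.move_straight(p,.08,attitude=R)
    p,R=key_target(A,.012,off); hit=r.move_straight(p,.05,attitude=R,force_limit=8)
    u=up_now(); print(round(d,1),round(l,1),hit,round(u,4),r.observe()["contact_force"].round(1))
    if not hit or u<.0155: break
    if r.observe()["time"]-t0>14: break
if u<.0155:
    p,R=key_target(A,-.002,off); hit=r.move_straight(p,.04,attitude=R,force_limit=12); print("bottom",hit,round(up_now(),4))
st("end"); np.save("off.npy",off)
E
python3 ins.py
```

```text
0 0 False 0.0113 [ 0.7  0.2 -4.8]
bottom True 0.0011
end 19.74 [0.4908 0.0244 0.121 ] [ 0.  -1.4  5.7] [-0.64  0.48  0.05] 0.18 90.9
```

The key went home first try, with about 1 mm residual at contact. Next I'll check reach for a fork push near the end of the long arm.

```bash
cat >> h.py <<'E'
S_=.125
def fork(ang,g=0.,back=0.,sgn=-1,low=.008,T=.045):
    """tool pose straddling the long arm at S_, g = tool tilt from -n towards vertical (0..1)"""
    x=Rn.from_rotvec(ang*N_).apply(D_); y=np.cross(N_,x)
    a=unit(-(1-g)*N_-g*Z); R=rot(a,sgn*y); R[:,2]
    return FLOOR+(.065-low)*N_+S_*x+(T-back)*R[:,2],R
E
python3 - <<'E'
from h import *
for sgn in (-1,1):
  for g in (0,.5,1):
    out=[]
    for d in (60,30,0,-30,-40):
        p,R=fork(np.radians(d),g,0,sgn); q=r.ik(p,R); out.append(None if q is None else q[[3,4,5]].round(2).tolist())
    print(sgn,g,out)
print([k.round(3) for k in fork(np.radians(60))[:1]])
E
```

```text
-1 0 [[1.79, 0.04, 2.2], [1.79, 0.01, 2.65], [1.79, -0.02, 3.09], [1.78, -0.05, -2.76], [1.78, -0.06, -2.62]]
-1 0.5 [[1.61, 0.02, 2.22], [1.59, 0.01, 2.67], [1.59, -0.01, 3.08], [1.59, -0.03, -2.79], [1.59, -0.03, -2.65]]
-1 1 [[1.42, 0.0, 2.26], [1.4, 0.0, 2.69], [1.39, 0.0, 3.07], [1.4, 0.0, -2.83], [1.4, 0.0, -2.69]]
1 0 [[1.79, 0.04, -0.94], [1.79, 0.01, -0.49], [1.79, -0.02, -0.05], [1.78, -0.05, 0.38], [1.78, -0.06, 0.53]]
1 0.5 [[1.61, 0.02, -0.92], [1.59, 0.01, -0.48], [1.59, -0.01, -0.06], [1.59, -0.03, 0.35], [1.59, -0.03, 0.49]]
1 1 [[1.42, 0.0, -0.88], [1.4, 0.0, -0.45], [1.39, 0.0, -0.07], [1.4, 0.0, 0.31], [1.4, 0.0, 0.45]]
[array([0.507, 0.054, 0.101])]
```

```bash
python3 - <<'E'
from h import *
r.wait(.25)
o=r.observe(); p,R=o["tool_pos"].copy(),o["eef_rot"].copy()
r.grip(1.0); st("open")
r.move_straight(p-.09*R[:,2],.2,force_limit=20); 
A=np.radians(60)
p,Rf=fork(A,0,.08,1); r.move_to(p,Rf); st("pre")
p,Rf=fork(A,0,0,1); print(r.move_straight(p,.12,force_limit=10)); st("straddle")
s=snap("side","s8.npz"); c=snap("wrist","w8.npz")
b=cv2.resize(s["image"][140:240,210:330,::-1],(480,400),interpolation=cv2.INTER_CUBIC); w=cv2.resize(c["image"][84:384,136:376,::-1],(320,400),interpolation=cv2.INTER_AREA)
cv2.imwrite("pics/s8.png",np.hstack([b,w]))
for n,P in (("O",FLOOR+.065*N_),("tip",FLOOR+.065*N_+.16*Rn.from_rotvec(A*N_).apply(D_))): print(n,((proj(s,P)-[210,140])*4).round(0),((proj(c,P)-[136,84])*1.333).round(0))
E
```

```text
open 20.68 [0.4895 0.0247 0.1186] [ 0.3 -0.5  0.6] [-0.48  0.1  -0.04] 1.0 0.0
pre 23.59 [0.5339 0.049  0.176 ] [1.4 0.1 0.1] [-0.03 -0.36 -0.05] 1.0 0.0
False
straddle 24.41 [0.5075 0.0535 0.1017] [-0.8 -0.3  0.1] [-0.1  -0.34  0.05] 0.997 0.0
O [222. 187.] [ 166. -127.]
tip [254. 144.] [165. 314.]
```

View pics/s8.png

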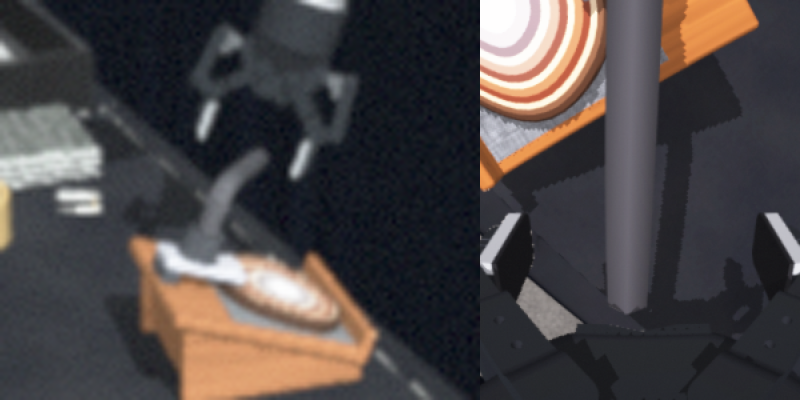

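The wrist half shows the long arm between the open fingers, its end at (627,308). The side half shows the key standing seated with its tip at (265,152). Now I'll go a bit deeper, close to a loose fork, and lever in steps.

```bash
cat > lever.py <<'E'
from h import *
import sys
T=.058
th=float(sys.argv[1]); end=float(sys.argv[2])
A=np.radians(60)
if th==0:
    p,R=fork(A,0,0,1,T=T); print(r.move_straight(p,.1,force_limit=10)); r.grip(.3); st("fork")
f0=r.observe()["contact_force"]; hist=[]
while th<end-1e-6:
    th+=.06; p,R=fork(A-th,0,0,1,T=T)
    r.move_straight(p,.06,attitude=R,force_limit=25)
    o=r.observe(); x=Rn.from_rotvec((A-th)*N_).apply(D_); y=np.cross(N_,x)
    real=o["tool_pos"]-FLOOR; ar=A-np.arctan2(real@np.cross(N_,D_),real@D_)
    f=o["contact_force"]; ft=f@y; print(f"{th:.2f} real {ar:.3f} t={o['time']:.2f} Ft={ft:.1f} Fn={f@N_:.1f} Fx={f@x:.1f}")
    if ft>14.5 or np.linalg.norm(f)>30: print("limit"); break
E
python3 lever.py 0 .9
```

```text
False
fork 25.39 [0.503  0.0543 0.0887] [ 0.9  0.2 -0.8] [-0.11 -0.5  -0.02] 0.306 0.4
0.06 real 0.059 t=25.67 Ft=-0.2 Fn=0.0 Fx=-0.3
0.12 real 0.117 t=25.94 Ft=0.5 Fn=0.9 Fx=-0.3
0.18 real 0.173 t=26.22 Ft=2.4 Fn=0.6 Fx=-0.1
0.24 real 0.235 t=26.49 Ft=3.8 Fn=2.2 Fx=-0.2
0.30 real 0.298 t=26.77 Ft=3.7 Fn=2.4 Fx=-0.6
0.36 real 0.359 t=27.04 Ft=3.6 Fn=1.5 Fx=-0.1
0.42 real 0.419 t=27.32 Ft=4.1 Fn=1.2 Fx=-1.4
0.48 real 0.479 t=27.59 Ft=4.7 Fn=2.3 Fx=-0.1
0.54 real 0.539 t=27.87 Ft=5.1 Fn=2.2 Fx=-0.2
0.60 real 0.598 t=28.14 Ft=4.0 Fn=2.5 Fx=-1.5
0.66 real 0.659 t=28.42 Ft=5.1 Fn=3.5 Fx=0.3
0.72 real 0.718 t=28.69 Ft=4.6 Fn=2.3 Fx=-0.2
0.78 real 0.778 t=28.97 Ft=5.2 Fn=3.3 Fx=0.8
0.84 real 0.838 t=29.24 Ft=4.6 Fn=2.9 Fx=0.6
0.90 real 0.898 t=29.52 Ft=5.4 Fn=2.0 Fx=0.4
```

```bash
python3 lever.py .9 1.68
```

```text
0.96 real 0.957 t=29.79 Ft=4.6 Fn=3.1 Fx=1.0
1.02 real 1.016 t=30.07 Ft=5.3 Fn=2.9 Fx=1.0
1.08 real 1.076 t=30.34 Ft=5.4 Fn=2.6 Fx=0.3
1.14 real 1.135 t=30.62 Ft=5.5 Fn=2.6 Fx=0.5
1.20 real 1.194 t=30.89 Ft=6.6 Fn=3.1 Fx=0.6
1.26 real 1.253 t=31.17 Ft=5.7 Fn=3.9 Fx=-0.3
1.32 real 1.313 t=31.44 Ft=6.9 Fn=3.2 Fx=0.2
1.38 real 1.372 t=31.72 Ft=6.7 Fn=3.3 Fx=1.2
1.44 real 1.431 t=31.99 Ft=6.6 Fn=3.3 Fx=0.3
1.50 real 1.490 t=32.27 Ft=6.4 Fn=3.2 Fx=-0.9
1.56 real 1.549 t=32.54 Ft=7.3 Fn=3.4 Fx=-0.1
1.62 real 1.603 t=32.82 Ft=7.7 Fn=3.3 Fx=-0.5
1.68 real 1.666 t=33.09 Ft=7.5 Fn=3.2 Fx=-1.5
```

```bash
sed -i 's/ft>14.5/ft>9.6/; s/th+=.06/th+=.03/' lever.py; python3 lever.py 1.68 2.0; python3 - <<'E'
from h import *
c=snap("wrist","w9.npz"); s=snap("side","s9.npz"); t=snap("top","t9.npz")
b=cv2.resize(s["image"][140:240,210:330,::-1],(480,400),interpolation=cv2.INTER_CUBIC); w=cv2.resize(c["image"][84:384,136:376,::-1],(320,400),interpolation=cv2.INTER_AREA)
cv2.imwrite("pics/s9.png",np.hstack([b,w]))
E
```

```text
1.71 real 1.688 t=33.34 Ft=9.0 Fn=3.6 Fx=0.2
1.74 real 1.714 t=33.59 Ft=10.6 Fn=3.9 Fx=0.2
limit
```

Force climbs steeply from 1.69 rad, which fits the stop: the screw bit at about 0.44, plus 1.25. Now I'll let go, retreat and check numerically.

```bash
python3 - <<'E'
from h import *
o=r.observe(); p,R=o["tool_pos"].copy(),o["eef_rot"].copy()
# ease off the key, then open and back straight out
r.grip(1.0); st("open")
print(r.move_straight(p-.12*R[:,2],.15,force_limit=15)); st("away")
r.wait(.3)
c=snap("wrist","w10.npz"); im=c["image"].astype(int)
for ang in (-10,-20,-30,-40):
    x=Rn.from_rotvec(np.radians(ang)*N_).apply(D_); print(ang,[proj(c,FLOOR+.058*N_+s*x).round(0).tolist() for s in (.04,.08,.12,.155)])
# cross profiles: grey, low-saturation run around the arm, row by row
o=FLOOR+.060*N_
for yy in range(20,300,20):
    row=im[yy]; m=((row.max(1)-row.min(1)<30)&(row.mean(1)>60)&(row.mean(1)<170)&(row[:,2]-row[:,0]<25)).astype(int)
    e=np.flatnonzero(np.diff(np.r_[0,m,0])); runs=[(a,b) for a,b in zip(e[::2],e[1::2]) if 10<b-a<60 and 150<(a+b)/2<370]
    for a,b in runs:
        O,d=ray(c,((a+b-1)/2,yy)); P=O+d*((o-O)@N_)/(d@N_); v=P-FLOOR
        print(yy,a,b,"ang",round(np.degrees(np.arctan2(v@np.cross(N_,D_),v@D_)),1),"s",round(np.hypot(v@D_,v@L),3))
E
```

```text
open 34.35 [ 0.5022 -0.1366  0.077 ] [-0.4  0.5 -0. ] [-0.08 -0.34 -0.04] 0.996 0.0
False
away 35.31 [ 0.5452 -0.142   0.1893] [ 1.2 -0.2  0.3] [-0.07 -0.32 -0.06] 0.996 0.0
-10 [[279.0, 85.0], [303.0, 129.0], [325.0, 171.0], [342.0, 206.0]]
-20 [[271.0, 89.0], [287.0, 136.0], [302.0, 182.0], [314.0, 218.0]]
-30 [[262.0, 91.0], [270.0, 140.0], [278.0, 188.0], [284.0, 226.0]]
-40 [[253.0, 91.0], [253.0, 141.0], [253.0, 190.0], [253.0, 228.0]]
20 150 165 ang -146.7 s 0.082
40 244 261 ang 175.6 s 0.002
60 237 273 ang -36.1 s 0.015
60 309 330 ang 35.6 s 0.053
80 247 269 ang -33.7 s 0.031
100 249 271 ang -33.8 s 0.047
120 251 273 ang -33.8 s 0.063
120 355 376 ang 16.9 s 0.109
140 253 274 ang -34.1 s 0.079
160 256 276 ang -33.8 s 0.095
180 333 384 ang -1.1 s 0.142
200 308 367 ang -10.8 s 0.147
220 353 365 ang -7.5 s 0.174
240 358 379 ang -7.6 s 0.198
260 145 158 ang -67.0 s 0.212
260 314 342 ang -19.8 s 0.199
260 359 371 ang -10.7 s 0.216
280 292 319 ang -26.7 s 0.213
280 326 341 ang -19.8 s 0.223
```

```bash
python3 - <<'E'
from h import *
for f in ("w8","w9","w10"):
  c=load(f+".npz",True); im=c["image"].astype(int); o=FLOOR+.060*N_
  for yy in range(90,330,20):
    row=im[yy]; m=((row.max(1)-row.min(1)<30)&(row.mean(1)>60)&(row.mean(1)<170)&(row[:,2]-row[:,0]<25)).astype(int)
    e=np.flatnonzero(np.diff(np.r_[0,m,0])); runs=[(a,b) for a,b in zip(e[::2],e[1::2]) if 14<b-a<60 and 200<(a+b)/2<300]
    for a,b in runs:
        O,d=ray(c,((a+b-1)/2,yy)); P=O+d*((o-O)@N_)/(d@N_); v=P-FLOOR
        print(f,yy,a,b,"ang",round(np.degrees(np.arctan2(v@np.cross(N_,D_),v@D_)),1),"s",round(np.hypot(v@D_,v@L),3))
E
```

```text
w8 90 230 272 ang 54.6 s 0.045
w8 110 231 272 ang 55.7 s 0.053
w8 130 229 274 ang 56.3 s 0.062
w8 150 229 270 ang 56.0 s 0.071
w8 170 230 269 ang 56.4 s 0.08
w8 190 230 268 ang 56.6 s 0.089
w8 210 229 268 ang 56.7 s 0.099
w8 230 229 272 ang 57.5 s 0.109
w8 250 229 267 ang 57.1 s 0.12
w8 270 230 267 ang 57.4 s 0.131
w8 290 231 263 ang 57.2 s 0.144
w8 310 232 261 ang 57.2 s 0.158
w9 90 232 279 ang -36.6 s 0.046
w9 110 233 279 ang -36.8 s 0.054
w9 130 235 280 ang -36.6 s 0.061
w9 150 236 281 ang -36.6 s 0.069
w9 170 239 282 ang -36.3 s 0.077
w9 250 235 285 ang -37.4 s 0.113
w9 270 235 285 ang -37.6 s 0.123
w9 290 233 285 ang -37.9 s 0.134
w10 90 248 270 ang -33.8 s 0.039
w10 110 250 272 ang -33.8 s 0.055
w10 130 252 273 ang -34.2 s 0.071
w10 150 254 275 ang -34.1 s 0.087
```

```bash
python3 - <<'E'
from h import *
o=r.observe(); p=o["tool_pos"].copy(); x=Rn.from_rotvec(np.radians(-34)*N_).apply(D_); y=np.cross(N_,x)
C=[load("w10.npz",True)]
for sg in (1,-1):
    r.move_straight(p+sg*.06*y+.02*N_,.2); C.append(snap("wrist",f"w11{sg}.npz"))
st("t"); Nn=[];B=[]
for c in C:
    im=c["image"].astype(int); pts=[]
    for s in np.linspace(.04,.13,40):
        u=proj(c,FLOOR+.06*N_+s*x); yy=int(round(u[1]))
        if not 0<=yy<384: continue
        row=im[yy]; m=((row.max(1)-row.min(1)<30)&(row.mean(1)>60)&(row.mean(1)<170)&(row[:,2]-row[:,0]<25)).astype(int)
        e=np.flatnonzero(np.diff(np.r_[0,m,0]))
        for a,b in zip(e[::2],e[1::2]):
            if 15<b-a<30 and abs((a+b-1)/2-u[0])<14: pts.append(((a+b-1)/2,yy))
    pts=np.array(pts); 
    if len(pts)<8: print("few",len(pts)); continue
    k=np.polyfit(pts[:,1],pts[:,0],1); rs=pts[:,0]-np.polyval(k,pts[:,1]); g=abs(rs)<2; k=np.polyfit(pts[g,1],pts[g,0],1); print(len(pts),g.sum(),rs.std().round(2))
    D=np.array([ray(c,(np.polyval(k,v),v))[1] for v in np.linspace(pts[:,1].min(),pts[:,1].max(),12)])
    n=np.linalg.svd(D)[2][2]; Nn.append(n);B.append(n@c["extrinsics"][:3,3])
Nn=np.array(Nn);B=np.array(B); d=np.linalg.svd(Nn)[2][2]; d*=np.sign(d@x); q=np.linalg.lstsq(Nn,B,rcond=None)[0]
print("res mm",(Nn@q-B)*1e3)
print("ang",np.degrees(np.arctan2(d@np.cross(N_,D_),d@D_)),"droop deg",np.degrees(np.arcsin(-d@N_)))
t=-((q-FLOOR)@x)/(d@x); P=q+t*d-FLOOR; print("at screw axis: height",P@N_,"lateral",P@y,"(home: 0.065)")
E
```

```text
t 36.98 [ 0.5128 -0.1861  0.2194] [-0.5 -0.4 -0.9] [-0.09 -0.31 -0.04] 1.002 0.0
26 26 0.21
16 16 0.35
36 36 0.34
res mm [-8.32667268e-14  1.11022302e-13 -1.11022302e-13]
ang -34.28987993081795 droop deg 1.9110350400951044
at screw axis: height 0.0640888133946676 lateral 0.0003472072454275311 (home: 0.065)
```

The key is home, with the bend 64.1 mm above the floor (65 nominal), 0.3 mm off axis and 1.9° of droop. The total key rotation is a bit larger than I expected, so I'll push once more to confirm it really is at the hard stop.

```bash
python3 - <<'E'
from h import *
A=np.radians(60); T=.058; th=1.645
p,R=fork(A-th,0,.12,1,T=T); r.move_straight(p,.2,attitude=R)
p,R=fork(A-th,0,0,1,T=T); print(r.move_straight(p,.15,force_limit=10)); r.grip(.3); st("fork")
while th<1.95:
    th+=.02; p,R=fork(A-th,0,0,1,T=T); r.move_straight(p,.04,attitude=R,force_limit=25)
    o=r.observe(); y=np.cross(N_,Rn.from_rotvec((A-th)*N_).apply(D_)); v=o["tool_pos"]-FLOOR
    ft=o["contact_force"]@y; print(f"{th:.3f} real {A-np.arctan2(v@np.cross(N_,D_),v@D_):.3f} t={o['time']:.2f} Ft={ft:.1f} Fn={o['contact_force']@N_:.1f} Tz={o['torque']@N_:.2f}")
    if ft>11.3 or o["time"]>52: break
E
```

```text
False
fork 39.03 [ 0.5107 -0.1281  0.0746] [ 0.4  0.1 -0.1] [-0.09 -0.31  0.01] 0.305 0.0
1.665 real 1.666 t=39.28 Ft=-0.3 Fn=0.3 Tz=0.01
1.685 real 1.684 t=39.53 Ft=1.0 Fn=-0.5 Tz=0.02
1.705 real 1.697 t=39.78 Ft=3.7 Fn=-0.2 Tz=0.04
1.725 real 1.707 t=40.03 Ft=8.1 Fn=-0.3 Tz=0.05
1.745 real 1.719 t=40.28 Ft=10.2 Fn=-0.3 Tz=0.11
1.765 real 1.740 t=40.53 Ft=9.8 Fn=1.0 Tz=0.10
1.785 real 1.761 t=40.78 Ft=9.5 Fn=-0.3 Tz=0.11
1.805 real 1.781 t=41.03 Ft=8.9 Fn=1.2 Tz=0.09
1.825 real 1.798 t=41.28 Ft=9.7 Fn=1.0 Tz=0.10
1.845 real 1.822 t=41.53 Ft=9.3 Fn=1.5 Tz=0.09
1.865 real 1.840 t=41.78 Ft=9.1 Fn=1.1 Tz=0.08
1.885 real 1.864 t=42.03 Ft=7.2 Fn=1.6 Tz=0.16
1.905 real 1.888 t=42.28 Ft=6.1 Fn=0.7 Tz=0.13
1.925 real 1.909 t=42.53 Ft=8.0 Fn=1.1 Tz=0.12
1.945 real 1.931 t=42.78 Ft=6.4 Fn=0.9 Tz=0.08
1.965 real 1.952 t=43.03 Ft=5.0 Fn=1.9 Tz=0.09
```

Force peaked at about 10 N and is now falling. The screw is at its stop and the key is slipping over a hex corner. I'll carry on clockwise until it drops into the next slot; pushing back would loosen the screw.

```bash
python3 - <<'E'
from h import *
A=np.radians(60); T=.058; th=1.965
while th<2.25:
    th+=.03; p,R=fork(A-th,0,0,1,T=T)
    try: r.move_straight(p,.06,attitude=R,force_limit=25)
    except r.Unreachable: print("unreach",th); break
    o=r.observe(); y=np.cross(N_,Rn.from_rotvec((A-th)*N_).apply(D_))
    ft=o["contact_force"]@y; print(f"{th:.3f} t={o['time']:.2f} Ft={ft:.1f} Fn={o['contact_force']@N_:.1f}")
    if ft<1.2 or ft>11 or o["time"]>49: break
c=snap("wrist","w12.npz"); im=c["image"].astype(int)
for yy in range(90,310,20):
    row=im[yy]; m=((row.max(1)-row.min(1)<30)&(row.mean(1)>60)&(row.mean(1)<170)&(row[:,2]-row[:,0]<25)).astype(int)
    e=np.flatnonzero(np.diff(np.r_[0,m,0])); 
    for a,b in zip(e[::2],e[1::2]):
        if 14<b-a<60 and 200<(a+b)/2<310:
            O,d=ray(c,((a+b-1)/2,yy)); P=O+d*((FLOOR+.06*N_-O)@N_)/(d@N_); v=P-FLOOR
            print(yy,a,b,"ang",round(np.degrees(np.arctan2(v@np.cross(N_,D_),v@D_)),1),"s",round(np.hypot(v@D_,v@L),3))
E
```

```text
1.995 t=43.28 Ft=3.5 Fn=0.4
2.025 t=43.53 Ft=2.5 Fn=1.1
2.055 t=43.78 Ft=2.7 Fn=1.9
2.085 t=44.03 Ft=0.6 Fn=0.7
90 241 288 ang -55.8 s 0.045
110 241 288 ang -56.3 s 0.053
130 242 289 ang -56.3 s 0.06
250 235 287 ang -58.5 s 0.111
270 235 287 ang -58.6 s 0.122
290 232 286 ang -59.0 s 0.133
```

The key is free again at −58°, in the next slot, which fits the screw being near 1.25. A last moderate clockwise push will make sure it is tight; I'll stop at 8 N, below the ~10 N slip.

```bash
python3 - <<'E'
from h import *
A=np.radians(60); T=.058; th=2.085
print([r.ik(*fork(A-t,0,0,1,T=T)) is not None for t in (2.3,2.5,2.65)])
while th<2.75:
    th+=.04; p,R=fork(A-th,0,0,1,T=T)
    try: r.move_straight(p,.08,attitude=R,force_limit=25)
    except r.Unreachable: print("unreach",th); break
    o=r.observe(); y=np.cross(N_,Rn.from_rotvec((A-th)*N_).apply(D_)); v=o["tool_pos"]-FLOOR
    ft=o["contact_force"]@y; print(f"{th:.3f} real {A-np.arctan2(v@np.cross(N_,D_),v@D_):.3f} t={o['time']:.2f} Ft={ft:.1f} Fn={o['contact_force']@N_:.1f}")
    if ft>7.8 or o["time"]>54: break
E
```

```text
[True, True, True]
2.125 real 2.130 t=44.33 Ft=0.5 Fn=0.5
2.165 real 2.168 t=44.58 Ft=-0.7 Fn=1.5
2.205 real 2.206 t=44.83 Ft=-0.0 Fn=0.1
2.245 real 2.245 t=45.08 Ft=0.9 Fn=-0.6
2.285 real 2.285 t=45.33 Ft=0.9 Fn=0.6
2.325 real 2.324 t=45.58 Ft=1.8 Fn=-0.9
2.365 real 2.363 t=45.83 Ft=0.8 Fn=-0.3
2.405 real 2.402 t=46.08 Ft=3.1 Fn=-0.5
2.445 real 2.441 t=46.33 Ft=2.9 Fn=1.5
2.485 real 2.480 t=46.58 Ft=4.5 Fn=1.8
2.525 real 2.516 t=46.83 Ft=4.9 Fn=0.5
2.565 real 2.552 t=47.08 Ft=5.8 Fn=1.8
2.605 real 2.587 t=47.33 Ft=7.0 Fn=1.6
2.645 real 2.625 t=47.58 Ft=7.7 Fn=2.6
2.685 real 2.661 t=47.83 Ft=9.2 Fn=1.8
```

```bash
python3 - <<'E'
from h import *
A=np.radians(60); T=.058; th=2.685
while th<2.80:
    th+=.025; p,R=fork(A-th,0,0,1,T=T); r.move_straight(p,.06,attitude=R,force_limit=25)
    o=r.observe(); y=np.cross(N_,Rn.from_rotvec((A-th)*N_).apply(D_)); v=o["tool_pos"]-FLOOR
    ft=o["contact_force"]@y; real=A-np.arctan2(v@np.cross(N_,D_),v@D_); print(f"{th:.3f} real {real:.3f} t={o['time']:.2f} Ft={ft:.1f}")
    if ft>10.2 or real>2.74: break
c=snap("wrist","w13.npz")
R=o["eef_rot"].copy(); p=o["tool_pos"].copy()
r.grip(1.0); print(r.move_straight(p-.12*R[:,2],.15,force_limit=15)); st("away")
x=Rn.from_rotvec((A-2.64)*N_).apply(D_); C=[snap("wrist","w14.npz")]; y=np.cross(N_,x); p=r.observe()["tool_pos"].copy()
r.move_straight(p+.05*y+.02*N_,.2); C.append(snap("wrist","w15.npz")); st("end")
for c in [load("w13.npz",True)]+C:
    im=c["image"].astype(int); out=[]
    for s in np.linspace(.045,.13,30):
        u=proj(c,FLOOR+.06*N_+s*x); yy=int(round(u[1])); 
        if not 0<=yy<384: continue
        row=im[yy]; m=((row.max(1)-row.min(1)<30)&(row.mean(1)>60)&(row.mean(1)<170)&(row[:,2]-row[:,0]<25)).astype(int); e=np.flatnonzero(np.diff(np.r_[0,m,0]))
        for a,b in zip(e[::2],e[1::2]):
            if 14<b-a<55 and abs((a+b-1)/2-u[0])<22:
                O,d=ray(c,((a+b-1)/2,yy)); P=O+d*((FLOOR+.06*N_-O)@N_)/(d@N_); v=P-FLOOR; out.append(np.degrees(np.arctan2(v@np.cross(N_,D_),v@D_)))
    print(len(out),np.median(out).round(1) if out else None)
E
```

```text
2.710 real 2.682 t=48.08 Ft=8.7
2.735 real 2.706 t=48.33 Ft=10.5
False
away 49.95 [ 0.4355 -0.1697  0.2275] [ 0.2  0.2 -0.1] [-0.07 -0.29  0.02] 1.0 0.0
end 50.47 [ 0.4874 -0.1794  0.2283] [ 0.2 -0.3  0.1] [-0.04 -0.35 -0.  ] 1.003 0.0
15 -92.7
1 -98.4
0 None
```

```bash
python3 - <<'E'
from h import *
for ang in (-86,-90):
  x=Rn.from_rotvec(np.radians(ang)*N_).apply(D_)
  for f in ("w14","w15"):
    c=load(f+".npz",True); print(ang,f,[proj(c,FLOOR+.06*N_+s*x).round(0).tolist() for s in (.0,.03,.1,.155)])
a=[cv2.resize(load(f+".npz",True)["image"][:,:,::-1],(400,300)) for f in ("w14","w15")]
Ns=[];Bs=[]
for f in ("w14","w15"):
    c=load(f+".npz",True); g=cv2.cvtColor(c["image"],cv2.COLOR_RGB2GRAY); x=Rn.from_rotvec(np.radians(-88)*N_).apply(D_)
    u0,u1=proj(c,FLOOR+.06*N_+.03*x),proj(c,FLOOR+.06*N_+.12*x)
    for l in cv2.createLineSegmentDetector().detect(g)[0][:,0]:
        p,q=l[:2],l[2:]; n=np.linalg.norm(q-p); m=(p+q)/2; d=(u1-u0)/np.linalg.norm(u1-u0)
        dist=np.cross(d,m-u0); along=d@(m-u0)
        if n>25 and abs(dist)<30 and abs(np.cross(d,(q-p)/n))<.3 and -20<along<np.linalg.norm(u1-u0)+40: print(f,l.round(1),"len",n.round(0),"dist",dist.round(1))
E
```

```text
-86 w14 [[253.0, 44.0], [260.0, 81.0], [276.0, 167.0], [287.0, 229.0]]
-86 w15 [[195.0, 56.0], [202.0, 90.0], [218.0, 168.0], [232.0, 225.0]]
-90 w14 [[253.0, 44.0], [258.0, 81.0], [268.0, 168.0], [275.0, 230.0]]
-90 w15 [[195.0, 56.0], [199.0, 90.0], [211.0, 169.0], [220.0, 227.0]]
w14 [251.8 129.5 246.2  73.2] len 57.0 dist 12.9
w14 [253.1  75.6 264.8 239.2] len 164.0 dist 11.3
w14 [278.7 237.8 262.5  74.3] len 164.0 dist -0.4
w14 [269.6  79.4 273.7 125.6] len 46.0 dist -9.3
w15 [209.1  83.  214.9 131.8] len 49.0 dist -8.1
w15 [188.9  86.3 212.5 236.4] len 152.0 dist 12.5
w15 [224.3 237.3 200.3  84.4] len 155.0 dist 1.0
w15 [206.5  81.9 206.5  55.6] len 26.0 dist -9.5<stdin>:13: DeprecationWarning: Arrays of 2-dimensional vectors are deprecated. Use arrays of 3-dimensional vectors instead. (deprecated in NumPy 2.0)
<stdin>:14: DeprecationWarning: Arrays of 2-dimensional vectors are deprecated. Use arrays of 3-dimensional vectors instead. (deprecated in NumPy 2.0)
```

The edge lines in both views match the home height of the key to within about 3 mm, the robot is clear, and the last push held about 10 N without the screw giving. Handing in.

```bash
python3 - <<'E'
from h import *
print(r.job_done()); print(r.observe()["time"])
E
```

```text
the job is handed in; nothing more can be done
None
the job is handed in; nothing more can be done
```

I flipped the key, seated its short arm home, levered the screw clockwise until it held firm at what I take to be its stop, left the key in the socket, and handed the job in at about 50 s. The screw angle is inferred from push force, not measured, and no verdict came back; the key also slipped one 60° slot when I pushed again to check the stop, so I pushed once more from the new slot.

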